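Seat the coaster in the drinks tray and stand a tumbler on it

ROBOT

A 7-joint arm with a two-finger parallel gripper is mounted at the origin on the work surface. World frame = base frame: x ahead of the robot, y to its left, z up, the work surface at z = 0. Lengths are in mm, angles in degrees, forces in N, time in s.
With the tool pointing down it reaches from about 425 to 875 mm from the base axis. Payload 8.4 kg.
Tool frame: the origin (TCP) lies at the very end of the fingers, on their centre line; the grasp point (between the pads) lies 19 mm behind it; z points along the fingers, x is the direction in which the jaws open and shut, and the axes are right-handed (so a half turn about z gives the same grasp; the last joint's range is limited). The gripper opens to 87 mm and grips with 3 to 60 N. Pads are 19 mm wide; open, the fingers measure 117 mm over their backs; the gripper's body (75 mm by 190 mm) begins 51 mm behind the grasp point.
Start: joints at [71.379, 19.091, 2.286, 83.961, -0.768, 76.965, -3.352], TCP at [145.505, -633.476, 222.546] pointing down, gripper open.
Joint ranges: [-147.57, 147.57], [-21.85, 119.76], [-74.77, 79.35], [14.55, 137.4], [-85.83, 265.84], [4.83, 119.75], [-152.11, 152.11]. Speed limits (degrees/s): [127.2, 127.2, 159.86, 159.86, 180, 180, 180].

INTERFACE

Orientations are given as [roll, pitch, yaw] about the fixed x, y, z axes, in that order (R = Rz(yaw) Ry(pitch) Rx(roll)).
In Python, from cell import ctrl gives the robot as it stands.
- The arm moves only by the shell command python3 -m handwheel 'ROWS' [FORCE]. ROWS is JSON, one flat list of numbers, 7 for each row, row after row: the shift along the tool's x, y, z as a fraction of full scale, then the turn, a rotation vector about the tool's x, y, z as a fraction of full scale, then the opening, from 0 (shut) to 1 (fully open). In form: [dx, dy, dz, wx, wy, wz, hand, dx, dy, dz, wx, wy, wz, hand, ...]. A call has 1 to 5 rows; each row is the pose to reach, as a shift and turn from the pose commanded when the call began, along the tool's axes at that moment, turning the shorter way round; what a row does not reach only later rows make up. Full scale, the value 1, is 0.2 m for a shift and pi rad for a turn. A row lasts 1/10 s, in which the tool goes at most 50 mm and 8.59 degrees, less where a joint would pass 70% of its speed; a pose out of reach is approached as far as the arm can. A call with a number of a shift or a turn outside -1 to 1 is refused whole. A call with a gripper value outside its range is refused whole. The fingers move at their own pace and stop on an object; FORCE is the grip in N (left out, the last holds). Time passes only in rows, so rows that repeat a pose let the fingers close. It gives the time, the measured TCP pose, the force and the opening at its end, in the units of the state.
- ctrl.get_obs(): the state, without advancing time (a new reading comes with each control period).
- ctrl.camera(name): name is "side" or "top"; returns a dict with "frame" (480x640x3 uint8, red, green, blue), "intrinsics" (3x3 intrinsics, pixels), "extrinsics" (4x4, takes a point from camera to world coordinates). Camera axes: x right, y down, z forward; pixel columns grow to the right and rows downward; lengths in mm; the calibration is good to about 2 mm. A picture is of the moment at which its call begins. There is no depth.
- ctrl.sign_off(): hands the job in, once; it reports no verdict.
Trained networks look in a picture, given as the dict that the camera call returned (one of the last four; its "shot" number tells which), for a name from the list of things; names that differ only in an ending like _2 or _b are one class to them, and where a whole thing is asked for, a point or a joint stands for the part that bears it (a point fixed in the world has none). Each returns a list of dicts, best first, with "confidence" (0 to 1); they miss things now and then, are a little off and sometimes report something else, mostly with a low value. They report only what shows in the picture. A call takes as long as a camera call. They do not tell look-alikes from the thing itself.
- ctrl.look_for(picture, thing): "xy" ([column, row] in pixels, amid what is visible of it).
- ctrl.cut_out(picture, thing): "mask" (480x640 bool, what is visible of it) and "xy" ([column, row] in pixels, amid what is visible of it).
- ctrl.pinpoint(picture, thing): "xy" ([column, row] in pixels: a listed point, or the origin of a listed thing).
The state is a dict: "t": time; "joints": joint angles; "dq": joint speeds; "joint_torque": joint torques, N m; "position": TCP position; "tool_rot": TCP orientation; "contact_force": force on the tool from outside, world axes, zero at the start; "torque": the same for the moment, N m; "width": finger opening in mm.
Only numpy, scipy, OpenCV 4.12 (cv2) and the standard library are available. Lean on these libraries where they do the work, as an engineer would, in place of code of your own. Each camera call takes 0.05 s, during which the arm holds its last target.

TASK

Gently push the round marble coaster by its rim along the lane of the drinks tray, without lifting it out or running the fingers over its polished face, until it drops into the tray's round recess and lies fully home and flat; stop pushing there. Then stand the short ribbed tumbler upright in the middle of the seated coaster, setting it down softly and not dropping it, and leave the tall tumbler, bottle, carafe, jigger and bottle cork where they are.

Things in the scene. Friction and masses are not known exactly. Their poses are not given: they have to be found in the camera images.
- tray: Fixed rigid dark-wood drinks tray, 139 mm (its x) by 490 mm (its y) by 24 mm high; origin under its centre at table level, z up. A straight lane 103 mm wide runs along its y on the centre line, open from y = -160 to +160 mm; both ends beyond are flat decks 24 mm high. The lane's floor is a light-wood board, top 16 mm above the table, between side rails 18 mm wide, tops 24 mm above the table.
- lane_mid (a point): Middle of the lane, on floor level (16 mm up), on the tray's centre line. The floor has one round cork-lined recess, 104 mm across, 4 mm deep, on the centre line. Its place is not measured: its centre lies anywhere from 30 to 95 mm from this point towards lane_end, differently each time.
- lane_end (a point): Far (tray +y) end of the open lane, floor level, 160 mm from lane_mid: push the coaster this way. The recess is found by feel or seen: pushed at about 25 mm/s the coaster drops in by itself, then stands against the recess wall and the push force jumps.
- coaster: Marble disc 100 mm across, 12 mm thick, 0.19 to 0.33 kg. Origin at the centre of its underside, z up. Starts on the lane floor, 30 to 65 mm to the -y side of lane_mid, 1.5 mm play each side; 45 mm of floor free behind it. Seated: underside 12 mm above the table. Slides at 1 to 3 N; never press it with over 25 N. Polished: within 35 mm of its centre keep fingertips over 6 mm above its face.
- tumbler: The short ribbed glass tumbler: open, 85 mm high, 52 mm across at the foot, 58 mm at the rim, about 0.17 kg, standing on the table on the far side of the tray. Origin at the centre of its underside, z up. Grip it across its outside from above, 25 mm or more above its foot. It must not meet the coaster faster than 0.3 m/s or press on it with more than 30 N.
- highball: The tall ribbed glass tumbler (bystander), 140 mm high, 60 mm across at the rim, 0.24 kg; standing near the short one, the two may change places. Origin at the centre of its underside.
- bottle: Bystander: empty amber glass bottle, 280 mm high, 76 mm across. Origin at the centre of its underside.
- carafe: Bystander: glass carafe with a ball stopper, 251 mm high, 104 mm across. Origin at the centre of its underside.
- jigger: Bystander: steel double-cone jigger, 75 mm high, 42 mm across, standing on the tray's +y end deck. Origin at the centre of its underside.
- cork: Bystander: bottle cork with a wooden head, 34 mm high, 30 mm across, standing on the tray's -y end deck. Origin at the centre of its underside.
Mind the look-alikes: they are no part of the job. What is meant by the coaster is not yellow, and is the smaller of those in its own colour.

How it is judged:
By the outcome, as a careful person would: the job done as asked, in the order asked, and still so for the second after the job is handed in, with the robot touching nothing.
It also fails if it takes over 64 s, if anything falls off the work surface, if the arm or the gripper's body presses on something with over 40 N, if the wrist force passes 120 N, or if a joint passes its speed limit or range.

## Working session

There is one attempt and no reset: what is moved stays moved. The work goes in short steps, Python scripts to look and compute and a shell command to move; the robot and the scene stay as the last step left them, time stands still between calls to the robot, and variables do not carry over. Pictures are saved under pics/ and viewed, and the job is handed in when it is done.

```bash
ls; mkdir -p pics; python3 - <<'E'
from cell import ctrl
import cv2,pickle
o=ctrl.get_obs(); print({k:o[k] for k in('t','position','tool_rot','contact_force','width')})
for n in('top','side'):
    p=ctrl.camera(n); pickle.dump(p,open(f'pics/{n}0.pkl','wb'))
    cv2.imwrite(f'pics/{n}0.png',p['frame'][:,:,::-1])
    print(n,p['intrinsics'],p['extrinsics'])
    for th in('tray','coaster','lane_mid','lane_end','tumbler','highball','bottle','carafe','jigger','cork'):
        print(th,[(r['xy'],r['confidence']) for r in ctrl.pinpoint(p,th)])
E
```

```text
pics
{'t': 0.0, 'position': array([ 145.38673118, -633.04715417,  221.64745149]), 'tool_rot': array([ 1.79993615e+02,  9.30552326e-02, -7.70644824e+01]), 'contact_force': array([-0.03177971,  0.04177829,  0.18242107]), 'width': 86.80338374518927}
top [[545.49466786   0.         309.44642915]
 [  0.         545.49466786 234.6244223 ]
 [  0.           0.           1.        ]] [[-8.71874706e-03 -9.89884736e-01  1.41605768e-01  3.55876440e+02]
 [-9.99851594e-01  6.52572738e-03 -1.59438083e-02  1.02835254e+01]
 [ 1.48584518e-02 -1.41723762e-01 -9.89794727e-01  1.08248196e+03]
 [ 0.00000000e+00  0.00000000e+00  0.00000000e+00  1.00000000e+00]]
tray []
coaster [([234.1, 336.6], 0.95), ([446.2, 335.2], 0.84), ([334.4, 243.1], 0.65), ([349.4, 149.2], 0.34)]
lane_mid []
lane_end [([223.3, 233.9], 0.79)]
tumbler [([348.2, 145.2], 0.94)]
highball [([243.0, 155.3], 0.78), ([334.2, 243.3], 0.28)]
bottle [([109.9, 184.9], 0.61)]
carafe [([484.0, 182.8], 0.64)]
jigger [([195.4, 247.6], 0.68)]
cork [([245.3, 155.6], 0.68), ([417.5, 243.8], 0.48)]
side [[441.45233225   0.         330.42870173]
 [  0.         441.45233225 241.10308267]
 [  0.           0.           1.        ]] [[ 9.10471686e-01 -3.15269151e-01  2.67668957e-01  2.67202569e+02]
 [-4.13541788e-01 -6.86265207e-01  5.98350445e-01 -5.15833607e+02]
 [-4.94954444e-03 -6.55473437e-01 -7.55202009e-01  7.01984150e+02]
 [ 0.00000000e+00  0.00000000e+00  0.00000000e+00  1.00000000e+00]]
tray [([341.4, 273.1], 0.65), ([433.8, 259.3], 0.26)]
coaster [([338.9, 274.9], 0.89), ([293.8, 425.6], 0.64)]
lane_mid []
lane_end [([302.9, 204.5], 0.59)]
tumbler [([433.4, 260.1], 0.71)]
highball [([380.9, 193.7], 0.89)]
bottle [([307.2, 139.2], 0.62), ([492.4, 395.9], 0.59)]
carafe [([488.6, 394.2], 0.64)]
jigger [([283.4, 184.0], 0.69)]
cork [([378.2, 344.7], 0.61)]
```

View pics/top0.png

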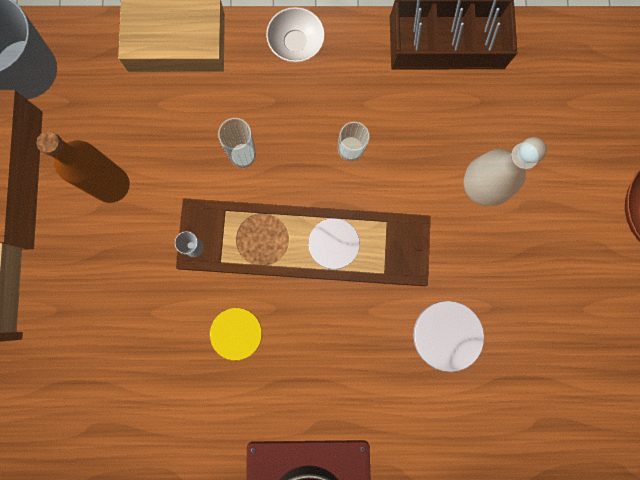

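View pics/side0.png

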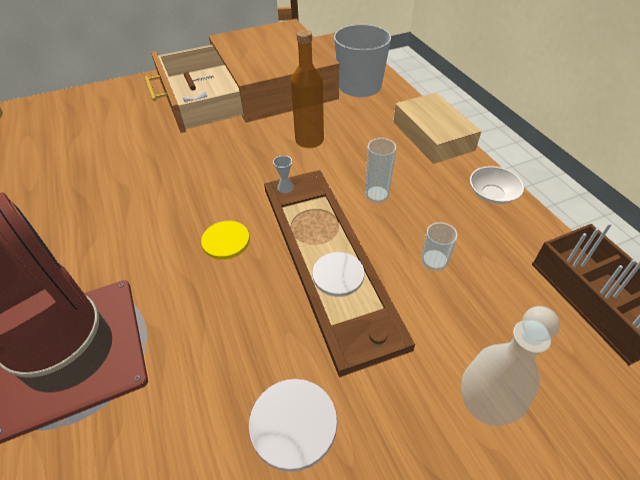

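Coaster candidates in the top view are the white disc in the lane (334,243), the yellow disc (235,334) and the bigger white disc on the table (448,336). By the description it is the lane disc. The short tumbler is at (350,145), and the tall look-alike is at (240,150).

```bash
cat > h.py <<'E'
import numpy as np,cv2,pickle
def ray(p,uv):
    K,E=p['intrinsics'],p['extrinsics']; d=E[:3,:3]@np.linalg.solve(K,[uv[0],uv[1],1]); return E[:3,3],d
def at(p,uv,z):
    o,d=ray(p,uv); return o+d*(z-o[2])/d[2]
def proj(p,X):
    E=p['extrinsics']; c=E[:3,:3].T@(np.array(X)-E[:3,3]); c=p['intrinsics']@c; return c[:2]/c[2]
def fitpts(p,mask,z):
    c=max(cv2.findContours(mask.astype('uint8'),cv2.RETR_EXTERNAL,cv2.CHAIN_APPROX_NONE)[0],key=cv2.contourArea)[:,0,:]
    P=np.array([at(p,q,z)[:2] for q in c]); (a,b),r=cv2.minEnclosingCircle(P.astype('float32'))
    A=np.c_[2*P,np.ones(len(P))]; s=np.linalg.lstsq(A,(P**2).sum(1),rcond=None)[0]
    return s[:2],np.sqrt(s[2]+s[:2]@s[:2])
E
python3 - <<'E'
from cell import ctrl
from h import *
for n in('top','side'):
    p=ctrl.camera(n); pickle.dump(p,open(f'pics/{n}1.pkl','wb'))
    f=p['frame']; 
    for th,z in(('coaster',28),('tumbler',0),('highball',0),('jigger',24),('cork',24),('tray',24)):
        for r in ctrl.cut_out(p,th)[:3]:
            m=r['mask']; ys,xs=np.where(m)
            print(n,th,r['xy'],round(r['confidence'],2),m.sum(),fitpts(p,m,z), (xs.min(),xs.max(),ys.min(),ys.max()))
            if th=='tray':
                c=cv2.convexHull(np.argwhere(m)[:,::-1].astype('int32')); (cx,cy),wh,a=cv2.minAreaRect(np.array([at(p,q[0],24)[:2] for q in c],'float32')); print('rect',cx,cy,wh,a)
    for th in('tumbler','highball','jigger','cork','lane_end','lane_mid'):
        for r in ctrl.pinpoint(p,th)[:2]: print(n,th,r['confidence'],at(p,r['xy'],{'jigger':24,'cork':24}.get(th,16 if 'lane' in th else 0)).round(1))
p=pickle.load(open('pics/top1.pkl','rb'))
c=p['frame'][90:300,160:450,::-1]; cv2.imwrite('pics/crop1.png',cv2.resize(c,None,fx=2.7,fy=2.7,interpolation=2))
E
```

```text
top coaster [234.0, 337.0] 0.9 2155 (array([318.469592  , 135.21252201]), np.float64(48.45973313904572)) (np.int64(210), np.int64(261), np.int64(308), np.int64(359))
top coaster [448.2, 335.0] 0.78 4031 (array([ 310.37134691, -269.73054486]), np.float64(67.14625320879792)) (np.int64(413), np.int64(483), np.int64(300), np.int64(372))
top coaster [336.5, 243.9] 0.55 2081 (array([489.07867326, -53.90215112]), np.float64(49.51981454077731)) (np.int64(309), np.int64(359), np.int64(218), np.int64(269))
top tumbler [353.2, 140.6] 0.69 1010 (array([705.10619074, -97.74796499]), np.float64(37.13787067380498)) (np.int64(338), np.int64(369), np.int64(122), np.int64(161))
top highball [242.1, 143.1] 0.89 1336 (array([703.47166914, 138.47766367]), np.float64(43.64730398286253)) (np.int64(219), np.int64(255), np.int64(118), np.int64(167))
top jigger [188.4, 243.5] 0.58 522 (array([490.37400723, 229.49078296]), np.float64(24.76824892710285)) (np.int64(174), np.int64(202), np.int64(232), np.int64(256))
top cork [422.6, 244.1] 0.56 194 (array([ 490.20700195, -222.33754607]), np.float64(14.67153294922
[... 1692 characters left out ...]
nt64(293), np.int64(156), np.int64(192))
side cork [376.7, 339.7] 0.9 292 (array([ 491.85639038, -209.88857485]), np.float64(17.047363916842794)) (np.int64(370), np.int64(387), np.int64(327), np.int64(348))
side tray [344.6, 320.5] 0.81 7968 (array([489.04313364, -11.99957319]), np.float64(187.65649727133348)) (np.int64(265), np.int64(415), np.int64(171), np.int64(376))
rect 488.5283203125 -5.5918426513671875 (498.98663330078125, 143.47299194335938) 85.92341613769531
side tumbler 0.97 [680.7 -93.7   0. ]
side highball 0.72 [680.4 119.9   0. ]
side jigger 0.93 [484.2 213.8  24. ]
side cork 0.71 [ 481.6 -223.5   24. ]
side cork 0.42 [ 667.8 -105.1   24. ]
side lane_end 0.78 [501.3 152.9  16. ]
```

View pics/crop1.png

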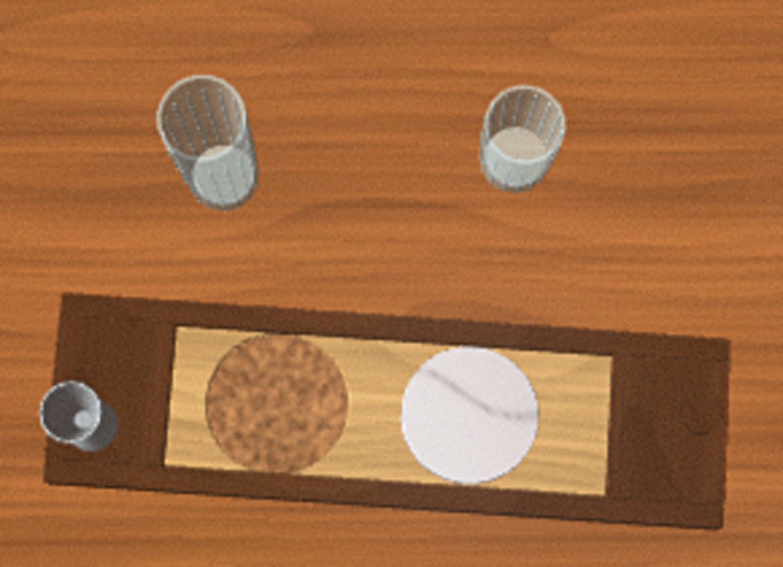

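```bash
cat > m.py <<'E'
from h import *
def coaster(p,z,near):
    f=p['frame']; hsv=cv2.cvtColor(f,cv2.COLOR_RGB2HSV); m=((hsv[...,1]<55)&(hsv[...,2]>130)).astype('uint8')
    m=cv2.morphologyEx(m,cv2.MORPH_CLOSE,np.ones((5,5)))
    u=proj(p,near); n,l=cv2.connectedComponents(m); k=l[int(u[1]),int(u[0])]
    mm=l==k; s=fitpts(p,mm,z); return s,mm.sum()
E
python3 - <<'E'
from m import *
for n in('top','side'):
    p=pickle.load(open(f'pics/{n}1.pkl','rb')); f=p['frame']; hsv=cv2.cvtColor(f,cv2.COLOR_RGB2HSV)
    print(n,coaster(p,28,(488,-57,28)))
    for th in((490,79),(487,-57),(500,0),(486,-200)):
        u=proj(p,(*th,16)); print(th,u,hsv[int(u[1]),int(u[0])],f[int(u[1]),int(u[0])])
    # recess and lane: floor colour
    s=hsv.astype(int)
    lt=((s[...,2]>190)&(s[...,0]<28)&(s[...,0]>14)&(s[...,1]>70)&(s[...,1]<160)).astype('uint8')
    u=proj(p,(495,0,16)); nn,l,st,_=cv2.connectedComponentsWithStats(lt)
    reg=np.zeros_like(lt)
    cv2.fillConvexPoly(reg,np.array([proj(p,q) for q in((425,-260,0),(425,260,0),(570,260,0),(570,-260,0))]).astype('int32'),1)
    lt&=reg; print('light',lt.sum())
    h=cv2.convexHull(np.argwhere(lt)[:,::-1].astype('int32'))[:,0]
    r=cv2.minAreaRect(np.array([at(p,q,16)[:2] for q in h],'float32')); print('lane',r)
    cv2.imwrite(f'pics/lt_{n}.png',lt*255)
E
```

```text
top ((array([489.57790076, -53.42661336]), np.float64(48.87604700841271)), np.int64(2028))
(490, 79) [265.88698349 244.19152874] [ 13 137 177] [177 124  82]
(487, -57) [334.9567372  245.23234306] [ 13   8 230] [230 226 223]
(500, 0) [305.98904481 238.88885183] [ 18 119 229] [229 185 122]
(486, -200) [407.30314297 245.23999974] [ 10 151 101] [101  60  41]
light 3982
lane ((494.52020263671875, 3.96783447265625), (319.1672668457031, 101.61520385742188), 85.64668273925781)
side ((array([486.1851185 , -59.71323652]), np.float64(49.92789458653322)), np.int64(1800))
(490, 79) [311.63671466 227.48027729] [ 15 116 205] [205 159 112]
(487, -57) [337.56704162 275.04678129] [ 10  10 234] [234 228 225]
(500, 0) [331.43772781 252.15251016] [ 16  58 235] [235 211 182]
(486, -200) [371.94095097 335.62004747] [ 13 152 119] [119  79  48]
light 5042
lane ((491.8111572265625, -10.523284912109375), (143.13282775878906, 510.2418212890625), 0.09175427258014679)
```

The crop confirms it: the marble disc in the lane is at (334,243) and the cork-lined recess is at about (263,240), to the left, which is towards the jigger. Next I'll work out the shifts.

```bash
cat > go.py <<'E'
import sys,numpy as np
from scipy.spatial.transform import Rotation as R
from cell import ctrl
o=ctrl.get_obs(); x,y,z,yaw=map(float,sys.argv[1:5])
r=R.from_euler('xyz',o['tool_rot'],degrees=True); t=R.from_euler('xyz',[180,0,yaw],degrees=True)
d=r.inv().apply(np.array([x,y,z])-o['position'])/200; w=(r.inv()*t).as_rotvec()/np.pi
print('pos',o['position'].round(1),'rot',o['tool_rot'].round(1),'F',o['contact_force'].round(1),'w',round(o['width'],1),'t',round(o['t'],2)); print('shift',d.round(4),'turn',w.round(4))
E
python3 go.py 484.3 -126.5 200 -4.35
python3 - <<'E'
from m import *
p=pickle.load(open('pics/top1.pkl','rb'))
f=p['frame'];hsv=cv2.cvtColor(f,cv2.COLOR_RGB2HSV).astype(int)
print('carafe',at(p,(490,185),60),'recess',at(p,(262.6,239.6),16))
E
```

```text
pos [ 145.5 -633.5  222.6] rot [-180.     0.   -77.1] F [-1.1 -0.6 -0.1] w 86.7 t 2.4
shift [-2.0914 -2.2185  0.1129] turn [-0.     0.    -0.404]
carafe [ 596.53308185 -355.24812203   60.        ] recess [499.1599411   85.49215759  16.        ]
```

```bash
python3 -m handwheel '[-0.16,-0.17,0,0,0,-0.04,0,-0.32,-0.34,0,0,0,-0.08,0,-0.48,-0.51,0,0,0,-0.12,0,-0.64,-0.68,0,0,0,-0.16,0,-0.8,-0.85,0,0,0,-0.2,0]'; python3 go.py 484.3 -126.5 200 -4.35
```

```text
t: 2.9
position: [276.1, -437.8, 222.7]
tool_rot: [180.0, -0.0, -40.8]
contact_force: [0.9, -0.1, 0.3]
width: 55.0
pos [ 276.1 -437.8  222.7] rot [180.   -0.  -40.8] F [ 0.9 -0.1  0.3] w 55.0 t 2.9
shift [-0.2285 -1.8587  0.113 ] turn [ 2.000e-04 -1.000e-04 -2.024e-01]
```

```bash
python3 -m handwheel '[-0.03,-0.22,0,0,0,-0.04,0,-0.06,-0.44,0,0,0,-0.08,0,-0.09,-0.66,0,0,0,-0.12,0,-0.11,-0.84,0,0,0,-0.16,0,-0.125,-1,0,0,0,-0.202,0]'; python3 go.py 484.3 -126.5 120 -4.35
```

```text
t: 3.4
position: [388.9, -270.3, 222.9]
tool_rot: [180.0, -0.0, -4.3]
contact_force: [1.2, 0.0, 0.1]
width: 15.1
pos [ 388.9 -270.3  222.9] rot [180.   -0.   -4.3] F [1.2 0.  0.1] w 15.1 t 3.4
shift [ 0.421  -0.7535  0.5145] turn [ 0.0002 -0.0002  0.0001]
```

```bash
python3 -m handwheel '[0.11,-0.2,0.1,0,0,0,0,0.22,-0.4,0.2,0,0,0,0,0.33,-0.59,0.3,0,0,0,0,0.421,-0.7535,0.4,0,0,0,0,0.421,-0.7535,0.51,0,0,0,0]'; python3 go.py 484.3 -126.5 20 -4.35
python3 - <<'E'
from cell import ctrl
from m import *
for n in('top','side'):
    p=ctrl.camera(n); pickle.dump(p,open(f'pics/{n}2.pkl','wb')); cv2.imwrite(f'pics/{n}2.png',p['frame'][:,:,::-1])
p=pickle.load(open('pics/side2.pkl','rb'));c=p['frame'][130:390,240:500,::-1]; cv2.imwrite('pics/c2.png',cv2.resize(c,None,fx=2.3,fy=2.3))
E
```

```text
t: 3.9
position: [487.1, -123.5, 120.6]
tool_rot: [-179.9, -0.2, -4.3]
contact_force: [0.6, -1.8, -0.5]
width: 0.5
pos [ 487.1 -123.5  120.6] rot [-179.9   -0.2   -4.3] F [ 0.6 -1.8 -0.5] w 0.5 t 3.9
shift [-0.014   0.0168  0.5027] turn [-0.0006 -0.0008  0.0003]
```

View pics/c2.png

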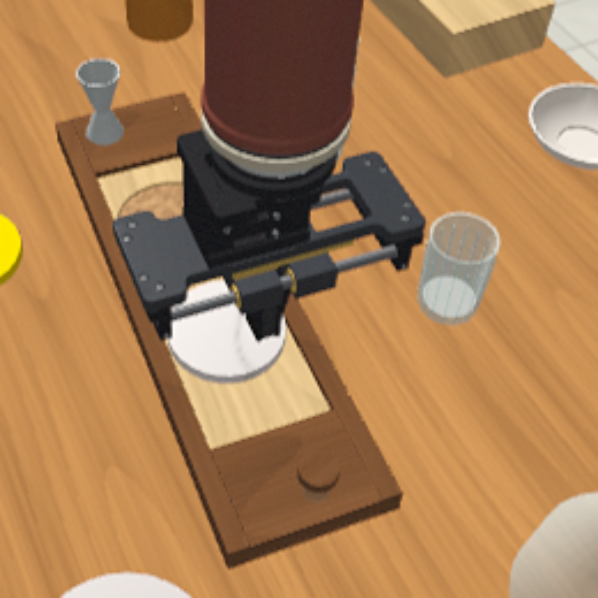

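View pics/top2.png

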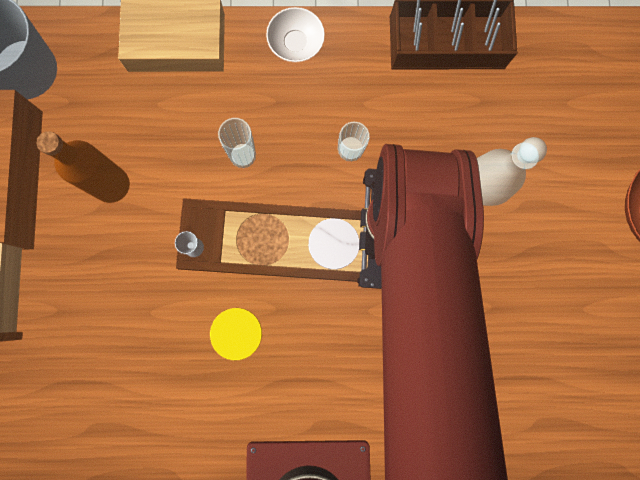

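```bash
python3 -m handwheel '[-0.01,0.012,0.1,0,0,0,0,-0.01,0.012,0.2,0,0,0,0,-0.01,0.012,0.3,0,0,0,0,-0.01,0.012,0.36,0,0,0,0,-0.01,0.012,0.36,0,0,0,0]'; python3 go.py 484.3 -126.5 20 -4.35
python3 - <<'E'
from cell import ctrl
from m import *
p=ctrl.camera('side'); c=p['frame'][180:380,260:460,::-1]; cv2.imwrite('pics/c3.png',cv2.resize(c,None,fx=3,fy=3))
E
```

```text
t: 4.5
position: [481.1, -131.9, 48.0]
tool_rot: [-180.0, 0.1, -4.8]
contact_force: [-0.2, 0.7, 0.7]
width: 0.5
pos [ 481.1 -131.9   48. ] rot [-1.8e+02  1.0e-01 -4.8e+00] F [-0.2  0.7  0.7] w 0.5 t 4.5
shift [ 0.0142 -0.028   0.1398] turn [-0.0001  0.0006 -0.0024]
```

View pics/c3.png

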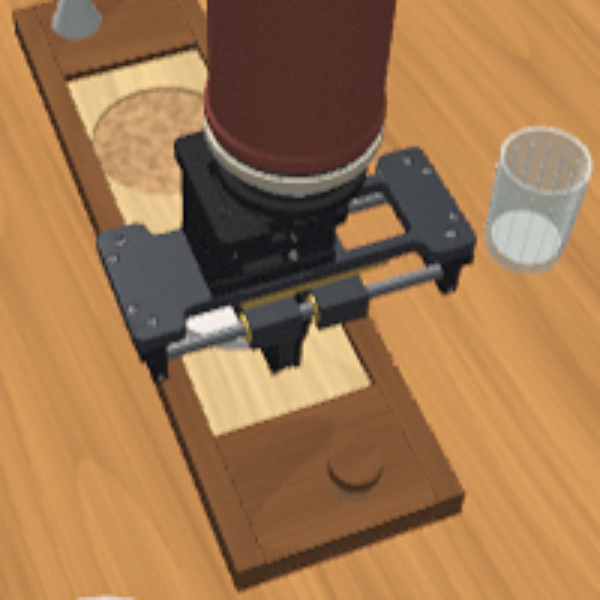

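```bash
python3 -m handwheel '[0.008,0,0.04,0,0,0,0,0.008,0,0.08,0,0,0,0,0.008,0,0.12,0,0,0,0,0.008,0,0.135,0,0,0,0,0.008,0,0.135,0,0,0,0]'; python3 -m handwheel '[0,0,0,0,0,0,0,0,0,0,0,0,0,0]';python3 go.py 484.3 -126.5 20 -4.35
```

```text
t: 5.05
position: [483.2, -131.1, 20.9]
tool_rot: [-180.0, 0.1, -4.7]
contact_force: [-0.2, 0.6, 0.9]
width: 0.3
t: 5.25
position: [483.8, -131.3, 21.8]
tool_rot: [180.0, -0.0, -4.7]
contact_force: [0.5, -0.3, 0.1]
width: 0.3
pos [ 483.8 -131.3   21.8] rot [180.   -0.   -4.7] F [ 0.5 -0.3  0.1] w 0.3 t 5.25
shift [ 0.0004 -0.0243  0.0091] turn [ 0.     -0.0001 -0.0019]
```

```bash
python3 -m handwheel '[0,-0.015,0.005,0,0,-0.001,0,0,-0.03,0.01,0,0,-0.002,0,0,-0.043,0.014,0,0,-0.002,0,0,-0.0555,0.014,0,0,-0.002,0,0,-0.068,0.014,0,0,-0.002,0]'; python3 -m handwheel '[0,-0.0125,0,0,0,0,0,0,-0.025,0,0,0,0,0,0,-0.0375,0,0,0,0,0,0,-0.05,0,0,0,0,0,0,-0.0625,0,0,0,0,0]'
```

```text
t: 5.75
position: [484.7, -117.4, 18.8]
tool_rot: [-180.0, 0.0, -4.3]
contact_force: [0.3, 0.1, 0.5]
width: 0.8
t: 6.25
position: [485.7, -105.3, 18.8]
tool_rot: [180.0, -0.0, -4.4]
contact_force: [0.4, -1.6, 0.4]
width: 0.4
```

```bash
python3 -m handwheel '[0,-0.0125,0,0,0,0,0,0,-0.025,0,0,0,0,0,0,-0.0375,0,0,0,0,0,0,-0.05,0,0,0,0,0,0,-0.0625,0,0,0,0,0]'
python3 - <<'E'
from cell import ctrl
from m import *
p=ctrl.camera('side'); c=p['frame'][180:380,240:440,::-1]; cv2.imwrite('pics/c4.png',cv2.resize(c,None,fx=3,fy=3))
E
```

```text
t: 6.75
position: [486.6, -92.7, 18.8]
tool_rot: [-180.0, 0.0, -4.3]
contact_force: [0.2, -1.9, 0.4]
width: 0.4
```

View pics/c4.png

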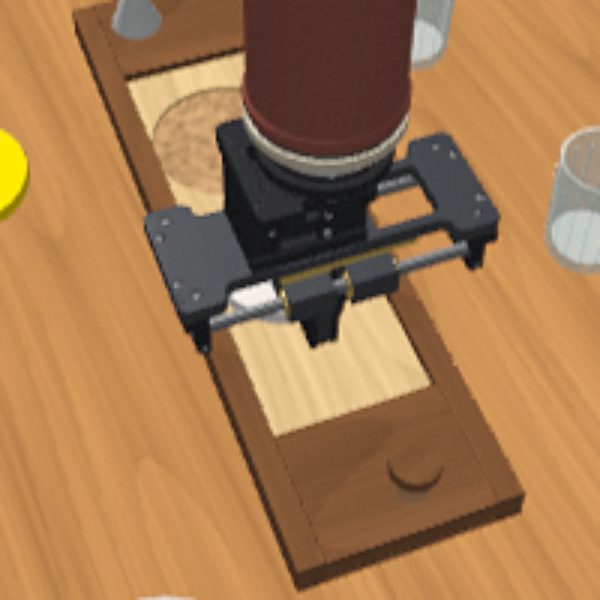

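```bash

python3 -m handwheel '[0,-0.0125,0,0,0,0,0,0,-0.025,0,0,0,0,0,0,-0.0375,0,0,0,0,0,0,-0.05,0,0,0,0,0,0,-0.0625,0,0,0,0,0]' | grep -E 'posi|cont'
python3 -m handwheel '[0,-0.0125,0,0,0,0,0,0,-0.025,0,0,0,0,0,0,-0.0375,0,0,0,0,0,0,-0.05,0,0,0,0,0,0,-0.0625,0,0,0,0,0]' | grep -E 'posi|cont'
python3 -m handwheel '[0,-0.0125,0,0,0,0,0,0,-0.025,0,0,0,0,0,0,-0.0375,0,0,0,0,0,0,-0.05,0,0,0,0,0,0,-0.0625,0,0,0,0,0]' | grep -E 'posi|cont'
python3 -m handwheel '[0,-0.0125,0,0,0,0,0,0,-0.025,0,0,0,0,0,0,-0.0375,0,0,0,0,0,0,-0.05,0,0,0,0,0,0,-0.0625,0,0,0,0,0]' | grep -E 'posi|cont'
python3 - <<'E'
from cell import ctrl
from m import *
p=ctrl.camera('side'); c=p['frame'][160:360,220:420,::-1]; cv2.imwrite('pics/c5.png',cv2.resize(c,None,fx=3,fy=3))
E
```

```text
position: [487.6, -80.2, 18.7]
contact_force: [-0.2, -0.5, 0.1]
position: [488.5, -67.7, 18.8]
contact_force: [0.7, -1.6, 0.2]
position: [489.4, -55.3, 18.8]
contact_force: [-1.1, -2.7, 0.2]
position: [490.4, -42.8, 18.8]
contact_force: [0.7, -2.1, 0.6]
```

View pics/c5.png

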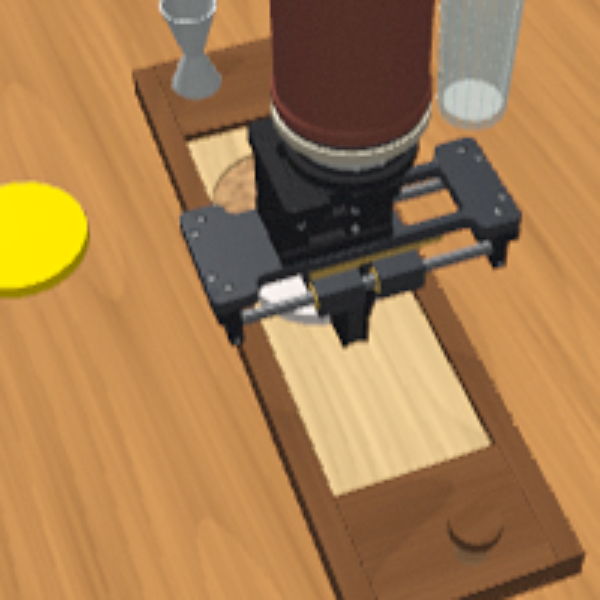

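```bash

python3 -m handwheel '[0,-0.0125,0,0,0,0,0,0,-0.025,0,0,0,0,0,0,-0.0375,0,0,0,0,0,0,-0.05,0,0,0,0,0,0,-0.0625,0,0,0,0,0]' | grep -E 'posi|cont'
python3 -m handwheel '[0,-0.0125,0,0,0,0,0,0,-0.025,0,0,0,0,0,0,-0.0375,0,0,0,0,0,0,-0.05,0,0,0,0,0,0,-0.0625,0,0,0,0,0]' | grep -E 'posi|cont'
python3 -m handwheel '[0,-0.0125,0,0,0,0,0,0,-0.025,0,0,0,0,0,0,-0.0375,0,0,0,0,0,0,-0.05,0,0,0,0,0,0,-0.0625,0,0,0,0,0]' | grep -E 'posi|cont'
python3 - <<'E'
from cell import ctrl
from m import *
for n in('top','side'):
    p=ctrl.camera(n); pickle.dump(p,open(f'pics/{n}6.pkl','wb')); 
    u=proj(p,(500,60,24)).astype(int);c=p['frame'][u[1]-70:u[1]+70,u[0]-90:u[0]+90,::-1]; cv2.imwrite(f'pics/{n}6.png',cv2.resize(c,None,fx=4,fy=4))
E
```

```text
position: [491.4, -30.3, 18.8]
contact_force: [-0.4, -1.6, 1.3]
position: [492.3, -17.9, 18.8]
contact_force: [-0.8, -1.6, 0.6]
position: [493.2, -5.4, 18.8]
contact_force: [-0.5, -2.2, -0.2]
```

View pics/side6.png

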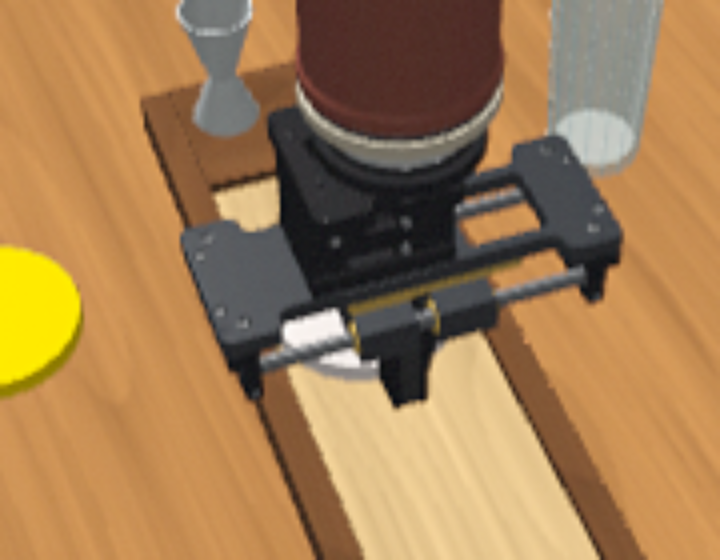

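View pics/top6.png

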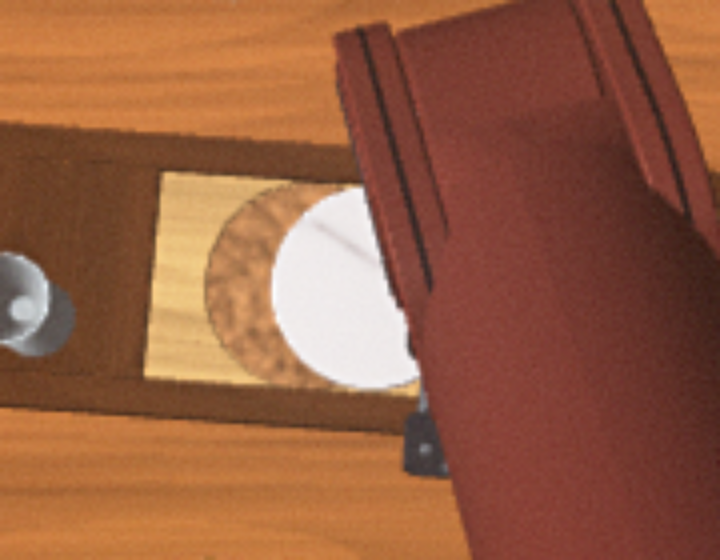

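```bash

python3 -m handwheel '[0,-0.0125,0,0,0,0,0,0,-0.025,0,0,0,0,0,0,-0.0375,0,0,0,0,0,0,-0.05,0,0,0,0,0,0,-0.0625,0,0,0,0,0]' | grep -E 'posi|cont'
python3 -m handwheel '[0,-0.0125,0,0,0,0,0,0,-0.025,0,0,0,0,0,0,-0.0375,0,0,0,0,0]' | grep -E 'posi|cont'
```

```text
position: [494.2, 7.1, 18.8]
contact_force: [-0.7, -3.2, 0.4]
position: [494.8, 14.5, 18.8]
contact_force: [0.1, -2.3, 1.5]
```

```bash

python3 -m handwheel '[0,-0.0125,0,0,0,0,0]' | grep -E 'posi|cont'
python3 -m handwheel '[0,-0.0125,0,0,0,0,0]' | grep -E 'posi|cont'
```

```text
position: [495.0, 16.9, 18.9]
contact_force: [-0.1, -1.2, 1.3]
position: [495.2, 19.5, 18.8]
contact_force: [0.2, -1.5, -0.6]
```

```bash

python3 -m handwheel '[0,-0.0125,0,0,0,0,0]' | grep -E 'posi|cont'
```

```text
position: [495.2, 22.3, 18.7]
contact_force: [-1.0, -1.3, -0.4]
```

```bash

python3 -m handwheel '[0,-0.0125,0,0,0,0,0]' | grep -E 'posi|cont'
```

```text
position: [495.3, 24.8, 18.6]
contact_force: [-0.3, -1.7, -0.4]
```

```bash

python3 - <<'E'
from cell import ctrl
from m import *
for n in('top','side'):
    p=ctrl.camera(n); pickle.dump(p,open(f'pics/{n}7.pkl','wb')); 
    u=proj(p,(500,60,24)).astype(int);c=p['frame'][u[1]-70:u[1]+70,u[0]-90:u[0]+90,::-1]; cv2.imwrite(f'pics/{n}7.png',cv2.resize(c,None,fx=4,fy=4))
E
```

```text
(no output)
```

View pics/top7.png

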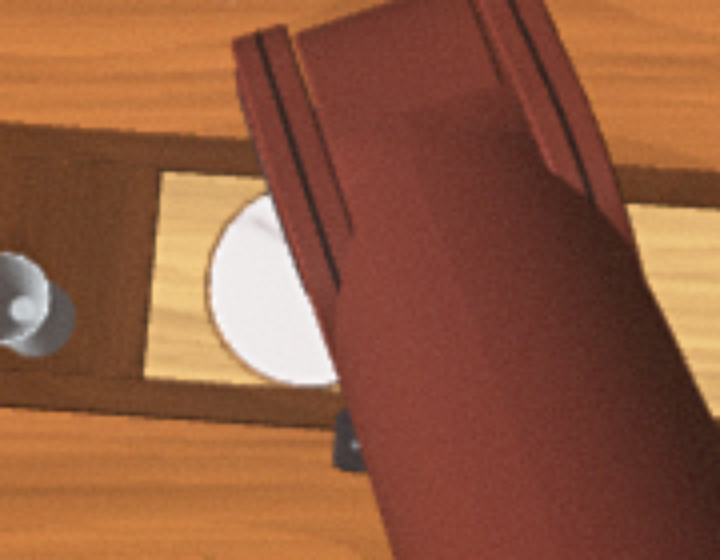

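View pics/side7.png

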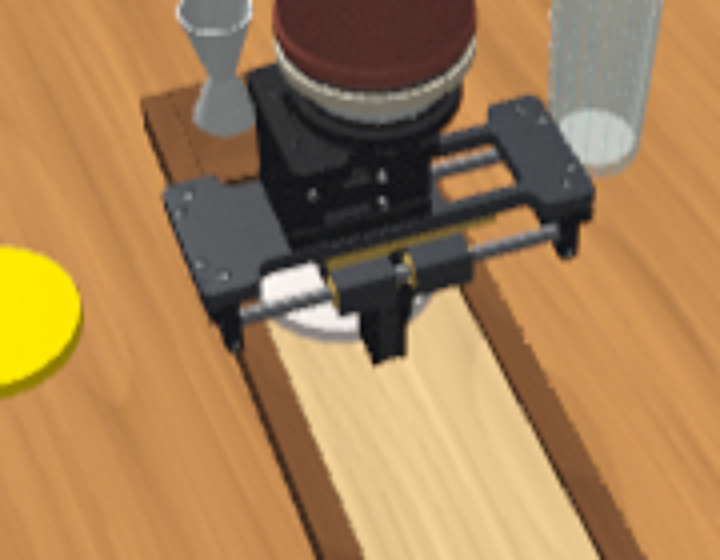

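```bash

python3 -m handwheel '[0,-0.0125,0,0,0,0,0]' | grep -E 'posi|cont'; python3 go.py 495 27 19 -4.35
```

```text
position: [495.6, 26.7, 18.7]
contact_force: [0.2, -1.4, -0.7]
pos [495.6  26.7  18.7] rot [180.    0.   -4.4] F [ 0.2 -1.4 -0.7] w 0.4 t 11.85
shift [-0.0032 -0.0013 -0.0015] turn [ 0.      0.0001 -0.    ]
```

```bash

python3 -m handwheel '[0,-0.0125,0,0,0,0,0]' | grep -E 'posi|cont'; python3 - <<'E'
from cell import ctrl
from m import *
for n in('top','side'):
    p=ctrl.camera(n); pickle.dump(p,open(f'pics/{n}8.pkl','wb')); 
    u=proj(p,(500,60,24)).astype(int);c=p['frame'][u[1]-70:u[1]+70,u[0]-90:u[0]+90,::-1]; cv2.imwrite(f'pics/{n}8.png',cv2.resize(c,None,fx=4,fy=4))
E
```

```text
position: [495.7, 28.3, 18.7]
contact_force: [-0.6, -10.8, 1.3]
```

View pics/top8.png

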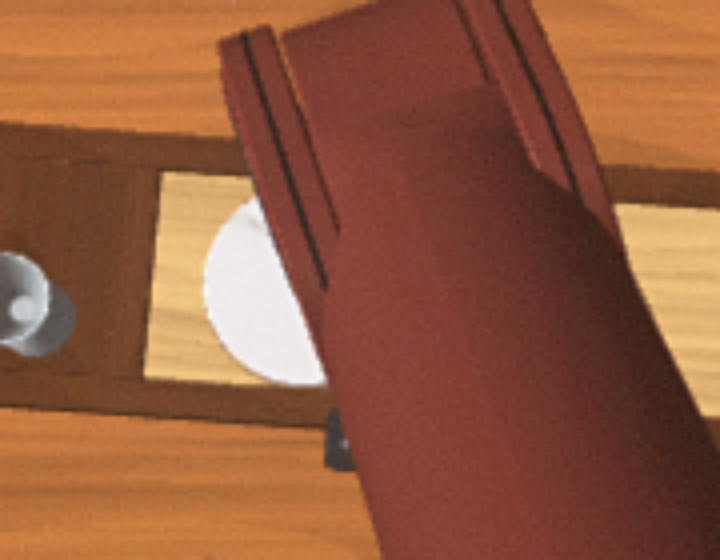

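View pics/side8.png

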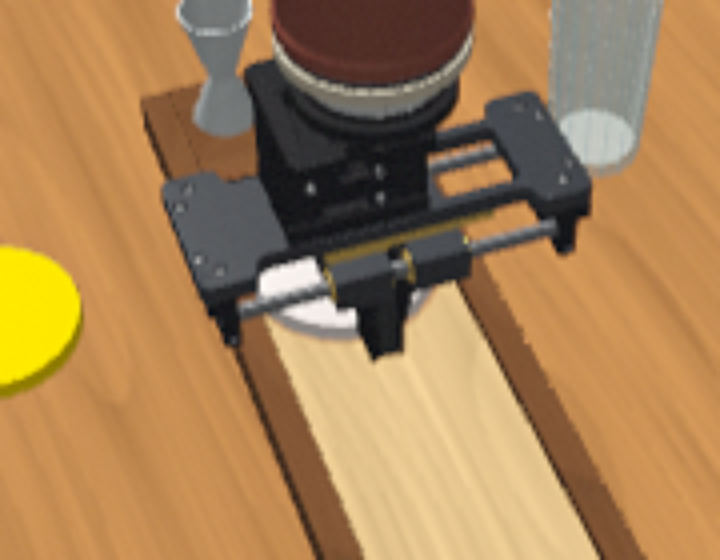

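```bash

python3 -m handwheel '[0,0.03,0,0,0,0,0,0,0.06,0,0,0,0,0,0,0.08,-0.02,0,0,0,0,0,0.1,-0.22,0,0,0,0,0,0.1,-0.47,0,0,0,0.2]' ; 
python3 -m handwheel '[0,0.23,-0.1,0,0,0,1,0,0.45,-0.2,0,0,0,1,0,0.45,-0.2,0,0,0,1]'
python3 - <<'E'
from cell import ctrl
from m import *
for n in('top','side'):
    p=ctrl.camera(n); pickle.dump(p,open(f'pics/{n}9.pkl','wb')); cv2.imwrite(f'pics/{n}9.png',p['frame'][:,:,::-1])
    for r in ctrl.pinpoint(p,'tumbler')[:2]: print(n,r['xy'],r['confidence'],at(p,r['xy'],0))
E
python3 go.py 682 -92 120 -4.35
```

```text
t: 12.55
position: [492.6, 8.8, 112.4]
tool_rot: [-180.0, 0.3, -4.4]
contact_force: [1.7, -0.4, 0.8]
width: 3.7
t: 12.85
position: [488.3, -87.1, 155.7]
tool_rot: [179.8, -0.3, -4.8]
contact_force: [-0.1, 0.1, 0.4]
width: 25.0
top [350.0, 149.2] 0.55 [687.36862878 -91.97020593   0.        ]
side [317.8, 228.0] 0.75 [ 5.06712233e+02  8.58974926e+01 -1.13686838e-13]
side [378.1, 196.1] 0.72 [672.88307127 119.65034413   0.        ]
pos [487.3 -79.3 152.4] rot [-180.     0.    -4.3] F [-0.6  0.4 -0.1] w 40.4 t 13.05
shift [ 0.9755 -0.0094  0.1617] turn [-0.0002  0.0002  0.0004]
```

View pics/side9.png

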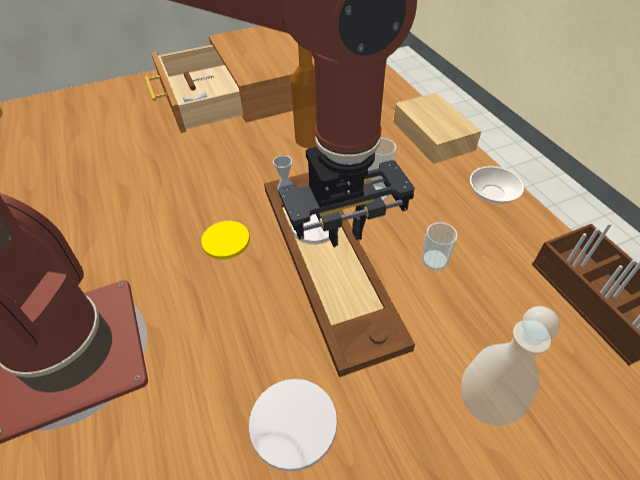

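View pics/top9.png

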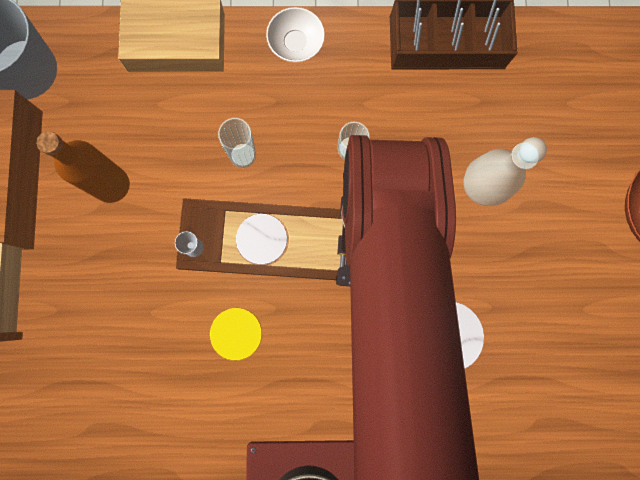

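```bash
python3 - <<'E'
from m import *
t=pickle.load(open('pics/top9.pkl','rb'));s=pickle.load(open('pics/side9.pkl','rb'))
print('coaster seated z24',coaster(t,24,(498,82,24)),' z28',coaster(t,28,(498,82,28)))
print('rim',at(t,(354.4,134.4),85),at(s,(442,233.3),85))
p=pickle.load(open('pics/top1.pkl','rb'))
out=[]
for q,b in((p,(325,110,60,70)),(s,(405,205,70,80))):
    x,y,w,h=b; out.append(cv2.resize(q['frame'][y:y+h,x:x+w,::-1],(350,400),interpolation=cv2.INTER_CUBIC))
cv2.imwrite('pics/tum.png',np.hstack(out))
E
```

```text
coaster seated z24 ((array([500.28923741,  87.8839062 ]), np.float64(49.062210577989404)), np.int64(2033))  z28 ((array([499.74350189,  87.5906546 ]), np.float64(48.87680463758007)), np.int64(2033))
rim [690.35631875 -92.87025766  85.        ] [684.1359617 -96.7365605  85.       ]
```

View pics/tum.png

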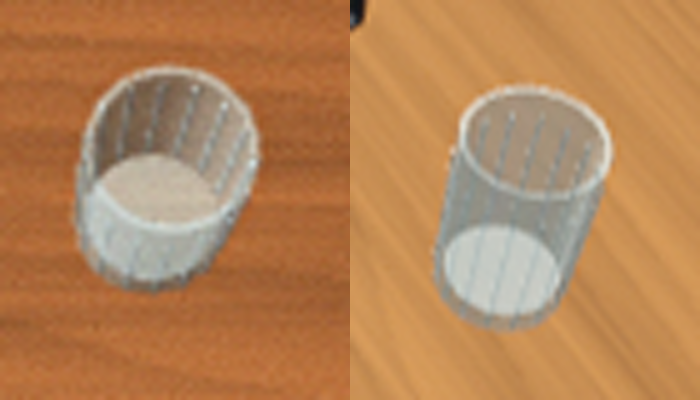

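```bash
python3 -m handwheel '[0.2,0,0,0,0,0,1,0.4,0,0,0,0,0,1,0.6,0,0,0,0,0,1,0.8,0,0,0,0,0,1,0.98,0,0,0,0,0,1]'; python3 -m handwheel '[0,0,0,0,0,0,1,0,0,0,0,0,0,1,0,0,0,0,0,0,1]'; python3 go.py 685.5 -94.5 33 -4.35
python3 - <<'E'
from cell import ctrl
from m import *
s=ctrl.camera('side');f=s['frame'][150:300,380:520,::-1]
cv2.imwrite('pics/s10.png',cv2.resize(f,None,fx=4,fy=4,interpolation=2))
E
```

```text
t: 13.55
position: [684.5, -93.2, 151.5]
tool_rot: [-179.9, 0.1, -4.2]
contact_force: [0.3, -0.1, 1.1]
width: 80.4
t: 13.85
position: [682.2, -93.8, 152.3]
tool_rot: [-180.0, 0.1, -4.2]
contact_force: [0.0, -0.1, 0.6]
width: 86.6
pos [682.2 -93.8 152.3] rot [-1.8e+02  1.0e-01 -4.2e+00] F [ 0.  -0.1  0.6] w 86.6 t 13.85
shift [0.0174 0.0024 0.5965] turn [-0.0002  0.0004  0.0006]
```

View pics/s10.png

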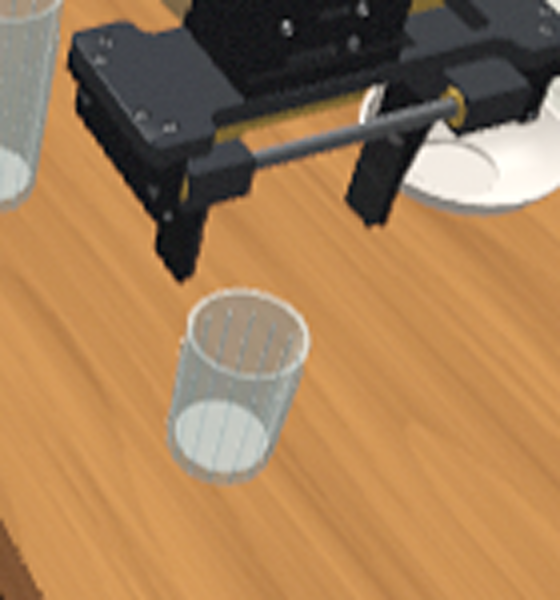

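```bash
python3 -m handwheel '[0.017,0.002,0.1,0,0,0,1,0.017,0.002,0.2,0,0,0,1,0.017,0.002,0.27,0,0,0,1,0.017,0.002,0.3,0,0,0,1]'; python3 go.py 685.5 -94.5 33 -4.35
python3 - <<'E'
from cell import ctrl
from m import *
s=ctrl.camera('side');f=s['frame'][150:300,380:520,::-1]
cv2.imwrite('pics/s11.png',cv2.resize(f,None,fx=4,fy=4,interpolation=2))
E
```

```text
t: 14.3
position: [685.1, -95.9, 91.6]
tool_rot: [180.0, 0.1, -4.3]
contact_force: [0.0, 0.6, 0.2]
width: 86.9
pos [685.1 -95.9  91.6] rot [ 1.8e+02  1.0e-01 -4.3e+00] F [0.  0.6 0.2] w 86.9 t 14.3
shift [ 0.0018 -0.0072  0.2929] turn [0.0001 0.0006 0.0001]
```

View pics/s11.png

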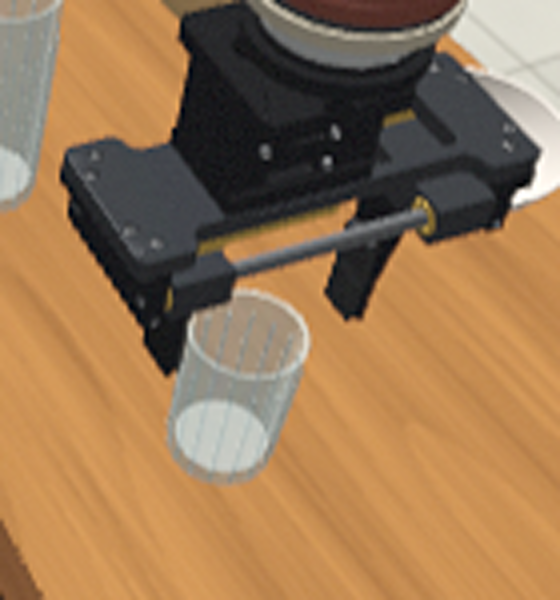

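```bash
python3 -m handwheel '[-0.006,0,0.05,0,0,0,1,-0.006,0,0.1,0,0,0,1,-0.006,0,0.15,0,0,0,1,-0.006,0,0.2,0,0,0,1]'; python3 go.py 684 -95 33 -4.35
python3 - <<'E'
from cell import ctrl
from m import *
s=ctrl.camera('side');f=s['frame'][150:300,380:520,::-1]
cv2.imwrite('pics/s12.png',cv2.resize(f,None,fx=4,fy=4,interpolation=2))
E
```

```text
t: 14.75
position: [685.1, -95.8, 52.0]
tool_rot: [-180.0, -0.0, -4.3]
contact_force: [0.1, 0.0, 0.2]
width: 87.1
pos [685.1 -95.8  52. ] rot [-180.    -0.    -4.3] F [0.1 0.  0.2] w 87.1 t 14.75
shift [-0.006  -0.0037  0.095 ] turn [-0. -0.  0.]
```

View pics/s12.png

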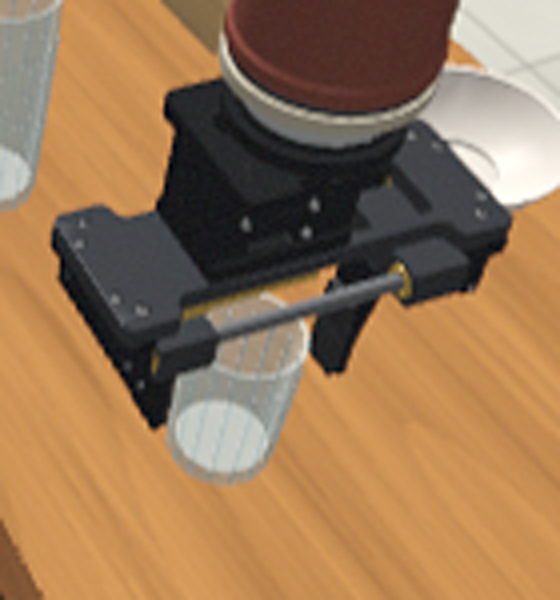

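```bash
python3 -m handwheel '[-0.005,-0.002,0.03,0,0,0,1,-0.005,-0.002,0.06,0,0,0,1,-0.005,-0.002,0.09,0,0,0,1,-0.005,-0.002,0.09,0,0,0,0.75]' 12; python3 -m handwheel '[0,0,0,0,0,0,0.5,0,0,0,0,0,0,0.5,0,0,0,0,0,0,0.4,0,0,0,0,0,0,0.4,0,0,0,0,0,0,0.4]'; python3 -m handwheel '[0,0,0,0,0,0,0.4,0,0,0,0,0,0,0.4]'; python3 go.py 684 -95 33 -4.35
```

```text
t: 15.2
position: [683.6, -95.4, 33.8]
tool_rot: [-180.0, 0.1, -4.3]
contact_force: [0.4, 0.2, -0.3]
width: 83.6
t: 15.7
position: [684.6, -95.3, 35.1]
tool_rot: [-180.0, -0.1, -4.3]
contact_force: [1.3, -0.0, 0.4]
width: 57.7
t: 15.9
position: [684.6, -95.4, 35.1]
tool_rot: [-180.0, -0.0, -4.3]
contact_force: [0.4, -0.3, 2.1]
width: 57.7
pos [684.6 -95.4  35.1] rot [-180.    -0.    -4.3] F [ 0.4 -0.3  2.1] w 57.7 t 15.9
shift [-0.003  -0.0017  0.0106] turn [-0.     -0.0003  0.    ]
```

```bash
python3 -m handwheel '[0,0,-0.03,0,0,0,0.4,0,0,-0.1,0,0,0,0.4,0,0,-0.2,0,0,0,0.4,0,0,-0.3,0,0,0,0.4,0,0,-0.35,0,0,0,0.4]' 15; python3 -m handwheel '[0,0,0,0,0,0,0.4,0,0,0,0,0,0,0.4]'; 
python3 - <<'E'
from cell import ctrl
from m import *
s=ctrl.camera('side');f=s['frame'][120:300,360:540,::-1]
t=ctrl.camera('top');g=t['frame'][100:280,180:400,::-1]
pickle.dump(t,open('pics/top13.pkl','wb'))
cv2.imwrite('pics/s13.png',np.hstack([cv2.resize(f,(400,400),interpolation=2),cv2.resize(g,(400,400),interpolation=2)]))
E
python3 go.py 500 87.5 105 -4.35
```

```text
t: 16.4
position: [685.0, -95.2, 107.6]
tool_rot: [180.0, -0.1, -4.3]
contact_force: [0.3, 0.5, -0.5]
width: 57.8
t: 16.6
position: [683.8, -95.4, 104.3]
tool_rot: [180.0, 0.0, -4.3]
contact_force: [0.5, -0.5, -2.5]
width: 57.8
pos [683.4 -95.4 103.5] rot [-1.8e+02  1.0e-01 -4.3e+00] F [-0.2  0.6 -2.9] w 57.7 t 16.7
shift [-0.9836 -0.8422 -0.0055] turn [-0.      0.0006  0.    ]
```

View pics/s13.png

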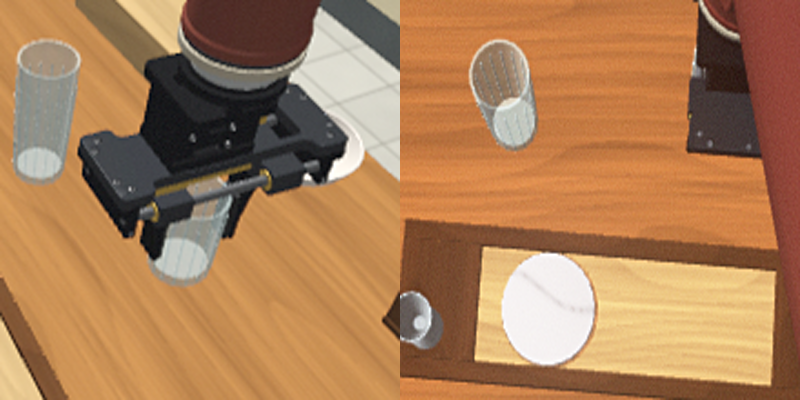

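```bash
python3 - <<'E'
from cell import ctrl
from m import *
s=ctrl.camera('side');t=pickle.load(open('pics/top13.pkl','rb')); pickle.dump(s,open('pics/side14.pkl','wb'))
f=s['frame'][170:280,250:390,::-1]
cv2.imwrite('pics/s14.png',cv2.resize(f,None,fx=5,fy=5,interpolation=2))
print(coaster(t,24,(499,85,24)),coaster(s,24,(499,85,24)))
E
```

```text
((array([500.31557035,  87.95913767]), np.float64(49.12629936439863)), np.int64(2038)) ((array([496.14581076,  79.11365003]), np.float64(51.11510626393949)), np.int64(1405))
```

View pics/s14.png

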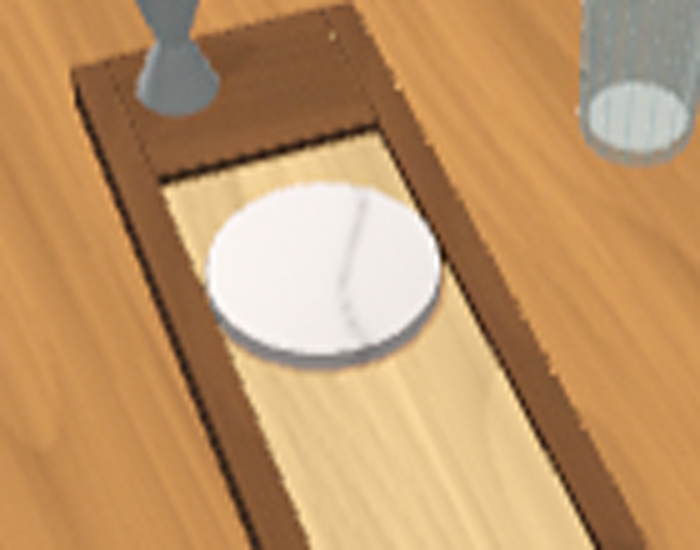

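```bash
python3 - <<'E'
from m import *
s=pickle.load(open('pics/side14.pkl','rb'));a=pickle.load(open('pics/side1.pkl','rb'))
for q,cx,cy in((a,338,274),(s,314.8,224)):
    c=q['frame'][int(cy)-30:int(cy)+35,int(cx)-38:int(cx)+38,::-1]
    cv2.imwrite('pics/cc%d.png'%int(cx),cv2.resize(c,(400,342),interpolation=2))
    # rim thickness near front: expect for h
A=[cv2.imread('pics/cc%d.png'%k) for k in(338,314)]; cv2.imwrite('pics/cmp.png',np.hstack(A))
for X in((486,-102),(497,38)):
    for z in (12,16,24,28): print(X,z,proj(s,(*X,z)).round(1))
for z in(24,28): print(z,at(s,(314.8,224),z))
E
```

```text
(486, -102) 12 [347.2 294.1]
(486, -102) 16 [347.3 292.9]
(486, -102) 24 [347.4 290.4]
(486, -102) 28 [347.4 289.2]
(497, 38) 12 [322.5 241. ]
(497, 38) 16 [322.5 239.7]
(497, 38) 24 [322.4 237.1]
(497, 38) 28 [322.4 235.8]
24 [497.32239627  78.47195947  24.        ]
28 [495.96472544  74.96564997  28.        ]
```

View pics/cmp.png

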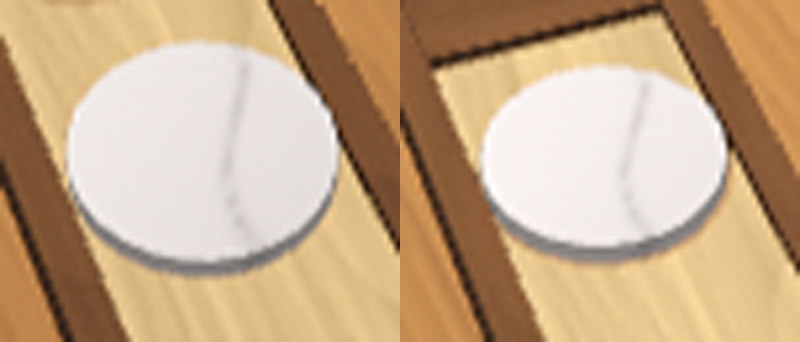

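```bash
python3 - <<'E'
from m import *
L={k:pickle.load(open(f'pics/{k}.pkl','rb')) for k in('side1','side14','top1','top13')}
for k,n in(('top1',(488,-57)),('side1',(488,-57)),('top13',(499,83)),('side14',(499,83))):
    p=L[k];f=p['frame'].astype(int); m=(f.min(2)>190).astype('uint8'); m=cv2.morphologyEx(m,cv2.MORPH_CLOSE,np.ones((3,3)))
    u=proj(p,(*n,26)); _,l=cv2.connectedComponents(m); mm=l==l[int(u[1]),int(u[0])]
    c=max(cv2.findContours(mm.astype('uint8'),0,1)[0],key=cv2.contourArea); e=cv2.fitEllipse(c)
    print(k,mm.sum(),e[0],e[1],[fitpts(p,mm,z) for z in(24,28)])
    rim=[];x=int(e[0][0])
    print(f[int(e[0][1]+e[1][0]/2)-4:int(e[0][1]+e[1][0]/2)+9,x].tolist())
# lane end far edge (top of deck at z=24, lane floor z16)
E
```

```text
top1 1983 (333.38323974609375, 243.22837829589844) (49.093326568603516, 49.608612060546875) [(array([490.29947528, -53.50986025]), np.float64(48.49561742143684)), (array([489.79149105, -53.26878525]), np.float64(48.312352634794635))]
[[229, 221, 220], [228, 223, 221], [229, 221, 222], [231, 224, 223], [231, 226, 225], [218, 209, 211], [188, 159, 127], [112, 80, 53], [100, 63, 45], [105, 67, 47], [102, 63, 45], [101, 66, 43], [101, 64, 43]]
side1 1674 (337.9154052734375, 272.2313537597656) (40.49134826660156, 50.6058464050293) [(array([488.62089888, -54.90121512]), np.float64(48.47491737032261)), (array([487.3145655 , -57.62064383]), np.float64(48.18892297151445))]
[[230, 225, 222], [231, 225, 222], [232, 225, 222], [232, 226, 223], [224, 218, 215], [185, 180, 176], [126, 122, 120], [127, 123, 123], [166, 147, 125], [212, 180, 132], [221, 189, 134], [218, 187, 132], [218, 186, 129]]
top13 2009 (260.8552551269531, 238.47254943847656) (49.22739028930664, 50.147300720214844) [(array([500.64755254,  88.30731722]), np.float64(48.77103593764643)), (array([500.10046295,  88.01246555]), np.float64(48.586730345290945))]
[[246, 242, 242], [246, 241, 241], [246, 243, 241], [249, 245, 245], [250, 248, 250], [174, 150, 137], [119, 77, 51], [133, 85, 57], [133, 83, 53], [135, 91, 61], [127, 82, 54], [128, 83, 55], [124, 83, 57]]
side14 1256 (314.0378723144531, 223.17770385742188) (33.27945327758789, 45.88829040527344) [(array([497.46317398,  82.82647493]), np.float64(48.280275593882045)), (array([496.10467257,  79.29447447]), np.float64(47.995429550980674))]
[[243, 237, 233], [243, 236, 233], [243, 236, 234], [243, 236, 233], [245, 238, 235], [224, 217, 214], [133, 128, 126], [136, 133, 131], [155, 138, 128], [200, 167, 127], [226, 192, 136], [232, 201, 145], [234, 203, 145]]
```

```bash
python3 -m handwheel '[-0.2,0,0,0,0,0,0.4,-0.4,-0.03,0,0,0,0,0.4,-0.57,-0.15,0,0,0,0,0.4,-0.74,-0.3,0,0,0,0,0.4,-0.88,-0.45,0,0,0,0,0.4]';python3 go.py 498.1 84.8 105 -4.35
```

```text
t: 17.25
position: [513.3, 8.4, 104.0]
tool_rot: [180.0, 0.1, -4.4]
contact_force: [0.7, 0.9, -1.2]
width: 58.0
pos [513.3   8.4 104. ] rot [ 1.8e+02  1.0e-01 -4.4e+00] F [ 0.7  0.9 -1.2] w 58.0 t 17.25
shift [-0.1048 -0.3752 -0.0048] turn [ 0.0001  0.0004 -0.0003]
```

```bash
python3 -m handwheel '[-0.03,-0.12,0,0,0,0,0.4,-0.06,-0.22,0,0,0,0,0.4,-0.08,-0.3,0,0,0,0,0.4,-0.1,-0.35,0,0,0,0,0.4,-0.1,-0.375,0,0,0,0,0.4]';python3 -m handwheel '[0,0,0,0,0,0,0.4,0,0,0,0,0,0,0.4,0,0,0,0,0,0,0.4]';python3 go.py 498.1 84.8 59.1 -4.35
```

```text
t: 17.75
position: [500.6, 84.9, 104.5]
tool_rot: [-180.0, 0.0, -4.3]
contact_force: [0.3, -0.2, -1.4]
width: 57.6
t: 18.05
position: [501.4, 83.1, 104.6]
tool_rot: [180.0, 0.0, -4.4]
contact_force: [0.3, -0.5, -1.4]
width: 58.0
pos [501.4  83.1 104.6] rot [180.    0.   -4.4] F [ 0.3 -0.5 -1.4] w 58.0 t 18.05
shift [-0.0172 -0.0072  0.2277] turn [ 0.      0.0001 -0.0004]
```

Now down to just above the coaster, followed by a check.

```bash
python3 -m handwheel '[-0.015,-0.006,0.06,0,0,0,0.4,-0.015,-0.006,0.12,0,0,0,0.4,-0.015,-0.006,0.17,0,0,0,0.4,-0.015,-0.006,0.19,0,0,0,0.4,-0.015,-0.006,0.19,0,0,0,0.4]';python3 -m handwheel '[0,0,0,0,0,0,0.4,0,0,0,0,0,0,0.4,0,0,0,0,0,0,0.4]';python3 go.py 498.1 84.8 59.1 -4.35
python3 - <<'E'
from cell import ctrl
from m import *
s=ctrl.camera('side');f=s['frame'][130:280,240:400,::-1]
cv2.imwrite('pics/s15.png',cv2.resize(f,None,fx=4,fy=4,interpolation=2))
E
```

```text
t: 18.55
position: [497.7, 85.4, 65.8]
tool_rot: [-180.0, 0.1, -4.3]
contact_force: [0.1, 0.4, -1.6]
width: 58.0
t: 18.85
position: [498.7, 85.5, 67.2]
tool_rot: [-180.0, -0.0, -4.3]
contact_force: [-0.5, 0.5, -2.3]
width: 58.3
pos [498.7  85.5  67.2] rot [-180.    -0.    -4.3] F [-0.5  0.5 -2.3] w 58.3 t 18.85
shift [-0.0026  0.0038  0.0404] turn [-0.     -0.0002  0.    ]
```

View pics/s15.png

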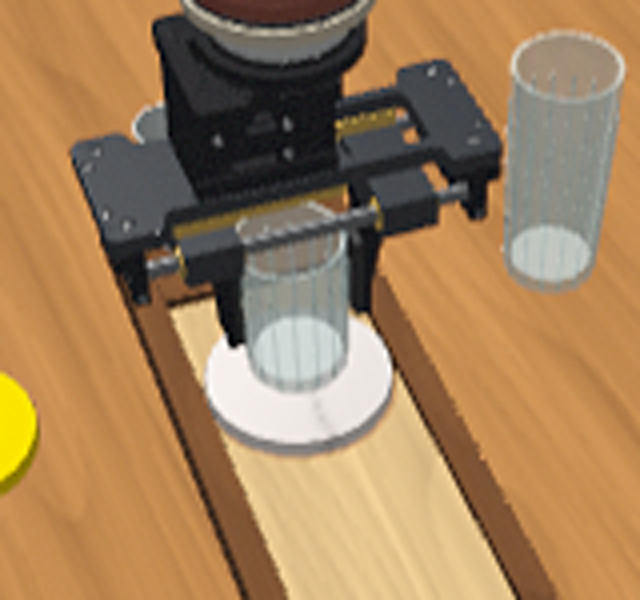

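```bash
python3 -m handwheel '[0,0.001,0.01,0,0,0,0.4,0,0.001,0.02,0,0,0,0.4,0,0.001,0.03,0,0,0,0.4,0,0.001,0.033,0,0,0,0.4,0,0.001,0.033,0,0,0,0.4]' | grep -E 'posi|cont'
python3 -m handwheel '[0,0,0.003,0,0,0,0.4,0,0,0.005,0,0,0,0.4,0,0,0.005,0,0,0,0.4]'| grep -E 'posi|cont'
```

```text
position: [498.2, 85.3, 60.0]
contact_force: [0.5, 0.5, -1.8]
position: [498.3, 85.3, 59.2]
contact_force: [-0.4, -0.5, -1.1]
```

```bash
python3 -m handwheel '[0,0,0.002,0,0,0,0.4,0,0,0.004,0,0,0,0.4,0,0,0.004,0,0,0,0.4]'| grep -E 'posi|cont'
```

```text
position: [498.6, 85.4, 58.9]
contact_force: [-1.7, -0.8, 4.3]
```

```bash
python3 -m handwheel '[0,0,0,0,0,0,0.7,0,0,0,0,0,0,0.75,0,0,0,0,0,0,0.9,0,0,0,0,0,0,1,0,0,0,0,0,0,1]';python3 go.py 498.1 84.8 59.1 -4.35
python3 - <<'E'
from cell import ctrl
from m import *
s=ctrl.camera('side');f=s['frame'][130:280,240:400,::-1]
cv2.imwrite('pics/s16.png',cv2.resize(f,None,fx=4,fy=4,interpolation=2))
E
```

```text
t: 20.5
position: [498.3, 85.3, 58.3]
tool_rot: [-180.0, 0.0, -4.3]
contact_force: [0.3, 0.2, -0.3]
width: 81.2
pos [498.3  85.3  58.3] rot [-180.     0.    -4.3] F [ 0.3  0.2 -0.3] w 81.2 t 20.5
shift [-0.0007  0.0024 -0.0039] turn [-0.  0.  0.]
```

View pics/s16.png

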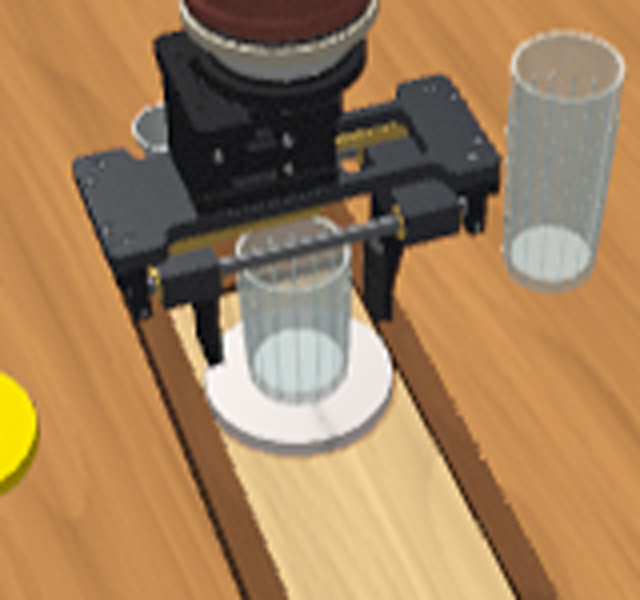

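Released and standing. I'll go straight up with the fingers open, then back away towards -y.

```bash
python3 -m handwheel '[0,0,-0.05,0,0,0,1,0,0,-0.15,0,0,0,1,0,0,-0.3,0,0,0,1,0,0,-0.5,0,0,0,1,0,0,-0.6,0,0,0,1]'|grep -E 'posi|cont|wid';python3 -m handwheel '[0,0.2,-0.05,0,0,0,1,0,0.4,-0.1,0,0,0,1,0,0.6,-0.1,0,0,0,1,0,0.8,-0.1,0,0,0,1,0,1,-0.1,0,0,0,1]'|grep -E 'posi|cont'
python3 - <<'E'
from cell import ctrl
from m import *
for n in('top','side'):
    p=ctrl.camera(n); pickle.dump(p,open(f'pics/{n}17.pkl','wb')); cv2.imwrite(f'pics/{n}17.png',p['frame'][:,:,::-1])
    for th in ('tumbler',):
        for r in ctrl.pinpoint(p,th)[:2]: print(n,th,r['confidence'],r['xy'],at(p,r['xy'],24))
    u=proj(p,(498,85,24)).astype(int); c=p['frame'][u[1]-60:u[1]+40,u[0]-50:u[0]+50,::-1]; cv2.imwrite(f'pics/{n}17c.png',cv2.resize(c,(400,400),interpolation=2))
cv2.imwrite('pics/f17.png',np.hstack([cv2.imread(f'pics/{n}17c.png') for n in('top','side')]))
E
```

```text
position: [499.4, 85.9, 182.3]
contact_force: [0.3, 0.3, -0.6]
width: 87.3
position: [483.0, -115.6, 199.5]
contact_force: [0.7, 0.7, -0.6]
top tumbler 0.9 [261.0, 238.0] [501.26381951  88.06482415  24.        ]
```

View pics/f17.png

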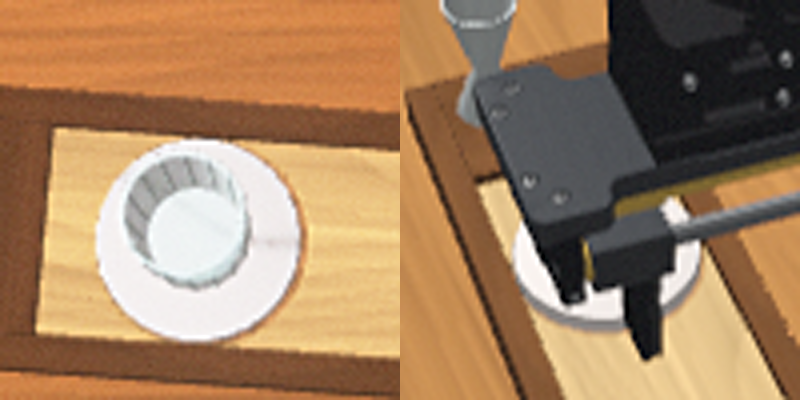

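View pics/top17.png

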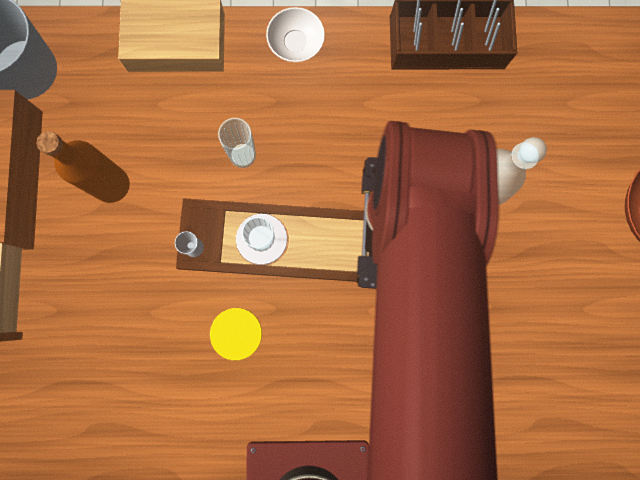

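```bash
python3 -m handwheel '[-0.2,0.1,-0.1,0,0,0,1,-0.35,0.25,-0.2,0,0,0,1,-0.4,0.45,-0.3,0,0,0,1,-0.4,0.65,-0.3,0,0,0,1,-0.4,0.65,-0.3,0,0,0,1]'|grep -E 'posi|cont'
python3 -m handwheel '[0,0,0,0,0,0,1,0,0,0,0,0,0,1]'|grep -E 'posi|cont'
python3 - <<'E'
from cell import ctrl
from m import *
p=ctrl.camera('side'); cv2.imwrite('pics/side18.png',p['frame'][:,:,::-1])
print(ctrl.get_obs()['t'])
E
```

```text
position: [392.7, -241.5, 259.2]
contact_force: [0.3, -0.6, -0.2]
position: [394.3, -235.7, 258.3]
contact_force: [-0.1, 1.0, -1.0]
22.5
```

View pics/side18.png

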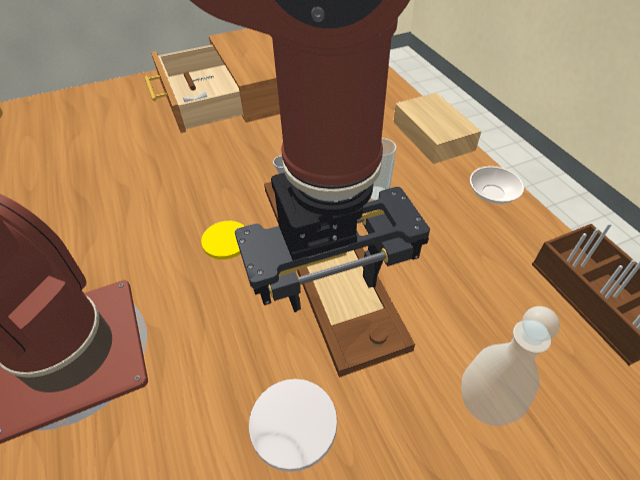

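```bash
python3 - <<'E'
from cell import ctrl
print(ctrl.sign_off())
E
```

```text
the job is handed in; nothing more can be done
None
```

I pushed the marble coaster by its rim into the recess, then stood the short tumbler in the middle of it and handed the job in at about 22.5 s.

- **Coaster:** I pushed with closed fingers at about 25 mm/s and 1–3 N. The force jumped to about 11 N at the recess wall, and I stopped and backed off there. Comparing the two cameras put its face at seated height (24 mm up). The thickness of rim showing in the side view was too coarse to confirm that separately.
- **Tumbler:** I gripped it from above, about 35 mm above its foot. I lowered it in steps of about 1 mm or less until the wrist read about 4 N, then released it. The side view just after release showed it standing upright, and the top view after I backed off showed it within about 2 mm of the coaster's middle.
- **Bystanders:** The tall tumbler, bottle and jigger look unmoved in the last top view. The carafe and cork look unmoved in the last side view.
- **Cameras:** The two views disagreed by 3–5 mm on absolute positions. I set the tumbler's target from the shift within each view, and those agreed to about 1 mm.
- **Failed check:** The arm blocked the last side view of the coaster, so the final centring check rests on the top view alone.

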